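# Open the roller case and lay the roller in its cradle

### The job

Open the lid of the grey metal case, which has no handle but only an overhanging lip on the side towards the paint tray: push it up past its balance point, without flinging it, so that it leans back and stays open by itself. Then fetch the rubber roller from the table and lay it (do not drop it) in the vee cradle inside the case, so that it settles at the bottom of the vee on both vee plates; leave the lid standing open and the small bottle and jar where they are.

Things in the scene. Friction and masses are not known exactly. Their poses are not given: they have to be found in the camera images.
- case: Open-topped grey sheet-metal box fixed to the table, 150 (x) by 200 (y) by 80 mm high, walls 4 mm, with a hinged lid and a vee cradle in it. Origin under its centre on the table; x points from its front (the lip side, towards the paint tray) to its rear (the hinge side), y along the hinge, z up.
- lid (a joint): Lid hinge, rad: 0 shut, 1.95 at the open stop. Plain, lightly damped, no spring or catch: let go below its balance point near 1.55 it falls shut, beyond it it sinks back to the stop and stays, leaning back 22 degrees, its edge about 245 mm above the table. The lid weighs 0.28 to 0.56 kg: 1.5 to 3 N upward at the lip lift it.
- hinge_axis (a point): Middle of the hinge axis, at the case's rear top edge, 4 mm behind its rear wall and 80 mm above the table. Axes as the case's.
- lip (a point): Middle of the lid's front edge, a rolled bead 8 mm thick, at its underside; turns with the lid. Shut: 80 mm above the table, axes as the case's. The lid is a flat plate, 206 mm along y, 176 mm from hinge axis to this edge, with no handle. The edge overhangs the case's front wall by 22 mm: the place to get a fingertip under the lid, from the front with the hand tilted.
- vee_seat (a point): Where the seated roller's centre belongs, 39 mm above the table. x: along the cradle (front to rear of the case); y across; z up. Two steel vee plates 10 mm thick stand 30 mm either side in x, 50 mm clear between them for fingers; 45 degree flanks meet 23 mm below and reach 27 mm to each side. Floor 35 mm below, rim 41 mm above, inner walls 71 mm away in x, 96 mm in y.
- roller_center (a point): Centre of the loose roller lying on the table, 16 mm above it: black rubber cylinder 32 mm in diameter, 90 mm long, on a steel spindle 10 mm in diameter, 106 mm overall; 0.15 to 0.31 kg. x runs along the roller; y and z turn as it rolls. Either way round is right.
- bottle: Bystander: small white dropper bottle, 31 mm wide, 92 mm high; origin under its centre on the table.
- jar: Bystander: open glass jar, 52 mm wide, 44 mm high; origin under its centre on the table.
Not all that is in view belongs to the job. Leave any green look-alike of the part that bears roller_center alone.

How it is judged:
By the outcome, as a careful person would: the job done as asked, in the order asked, and still so for the second after the job is handed in, with the robot touching nothing.
It also fails if it takes over 72 s, if anything falls off the work surface, if the arm or the gripper's body presses on something with over 40 N, if the wrist force passes 120 N, or if a joint passes its speed limit or range.

### The arm

A 6-joint arm with a two-finger parallel gripper is mounted at the origin on the work surface; the furniture and walls round the work are solid. World frame = base frame: x ahead of the robot, y to its left, z up, the work surface at z = 0. Lengths are in m, angles in rad, forces in N, time in s.
With the tool pointing down it reaches from about 0.2 to 0.875 m from the base axis. Payload 3.4 kg.
Tool frame: the origin (TCP) lies between the finger pads; the fingertips stand 25 mm ahead of it and the grasp point (between the pads) lies 6 mm ahead of it (r.nose_length is the z of the fingertips in the tool frame, in m); z points along the fingers, y is the line along which they close (so a half turn about z gives the same grasp; the last joint's range is limited). The gripper opens to 94 mm and grips with 3 to 60 N. Pads are 16 mm wide; open, the fingers measure 119 mm over their backs; the gripper's body (75 mm by 177 mm) begins 78 mm behind the grasp point.
Start: joints at [1.138, 0.276, 1.505, -0, 1.361, -0.121], TCP at [0.176, 0.547, 0.207] pointing down, gripper open.
Joint ranges: [-2.89, 2.89], [-0.75, 2.08], [0.22, 2.7], [-1.18, 4.32], [0.11, 2.71], [-2.7, 2.7]. Speed limits (rad/s): [2.57, 2.57, 3.14, 3.14, 3.14, 3.14].

### API

Orientations are given as a unit quaternion [w, x, y, z].
In Python, from plant import r, gripper_to, inverse_kinematics, vision, models, telemetry gives the robot as it stands. Calls block until the motion is done:
- r.move_to(position, orientation): joint-space move of the TCP to a pose.
- r.move_l(position, rot=None, vel=0.15, guard=None): straight line of the TCP; rot=None keeps the orientation; vel is the mean speed in m/s. With guard (N) it stops when the force on the tool has changed by that much, and returns True; else False.
- r.movej(angles): joint-space move.
- gripper_to(opening, f_grip=None): finger opening in m; f_grip is the grip in N (None keeps the last); returns when the fingers have stopped.
- r.hold(seconds).
- inverse_kinematics(position, orientation): joint angles nearest the present ones, or None.
- vision.snapshot(name): name is "side" or "top"; returns the picture (400x640x3 uint8, red, green, blue); there is no depth.
- vision.get_calibration(name): a dict with "fx", "fy", "cx", "cy" (pixels), "D" ([k1, k2, p1, p2, k3] as OpenCV has them; the pictures are not rectified), "position" and "orientation" of the camera in the world. Camera axes: x right, y down, z forward; pixel columns grow to the right and rows downward; lengths in m; the calibration is good to about 2 mm. A picture is of the moment at which its call begins. get_calibration takes no time and is no camera call.
A pose or a line that the arm cannot do raises r.PlanningError and nothing moves.
- r.sign_off(): hands the job in; it is judged then, once.
Trained networks look in the newest picture that a camera, given by its name, has taken for a name from the list of things; names that differ only in an ending like _2 or _b are one class to them, and where a whole thing is asked for, a point or a joint stands for the part that bears it (a point fixed in the world has none). Each returns a list of dicts, best first, with "score" (0 to 1); they miss things now and then, are a little off and sometimes report something else, mostly with a low value. They report only what shows in the picture. A call takes as long as a camera call. They do not tell look-alikes from the thing itself.
- models.boxes_of(thing, camera): "at" ([x, y, z] in m, in world coordinates, good to about 4 mm: the middle of the surface that is visible of it).
- models.regions_of(thing, camera): "pixels" (400x640 bool, what is visible of it).
- models.mark_of(thing, camera): "at" ([x, y, z] in m, in world coordinates, good to about 4 mm: a listed point, or the origin of a listed thing).
Readings, each from a call of its own:
- telemetry.current_t(): time.
- telemetry.current_joints(): joint angles.
- telemetry.current_dq(): joint speeds.
- telemetry.current_joint_efforts(): joint torques, N m.
- telemetry.current_ee_pos(): TCP position.
- telemetry.current_tool_rot(): TCP orientation.
- telemetry.current_wrist_force(): force on the tool from outside, world axes, zero at the start.
- telemetry.current_torque(): the same for the moment, N m.
- telemetry.current_opening(): finger opening in m.
- telemetry.current_finger_force(): force on a finger pad.
Only numpy, scipy, OpenCV 4.12 (cv2) and the standard library are available. Lean on these libraries where they do the work, as an engineer would, in place of code of your own. Each camera call takes 0.05 s, during which the arm holds its last target. There are 200 camera calls.

## Working session

There is one attempt and no reset: what is moved stays moved. The work goes in short steps, each a Python script; the robot and the scene stay as the last script left them, time stands still between calls to the robot, and variables do not carry over. Pictures are saved under pics/ and viewed, at most 10 in all, crops included, and the job is handed in when it is done.

```bash
mkdir -p pics; ls; cat > look.py <<'E'
from plant import r, gripper_to, inverse_kinematics, vision, models, telemetry
import numpy as np, cv2
np.set_printoptions(precision=4, suppress=True)
def snap(cam, name=None):
    im=vision.snapshot(cam)
    if name: cv2.imwrite(f'pics/{name}.png', im[:,:,::-1])
    return im
E
python3 - <<'E'
from look import *
ims=[snap('side'),snap('top')]
cv2.imwrite('pics/a.png',np.vstack(ims)[:,:,::-1][::1])
cv2.imwrite('pics/top.png',ims[1][:,:,::-1]);cv2.imwrite('pics/side.png',ims[0][:,:,::-1])
for c in('top','side'):
    print(c,vision.get_calibration(c))
    for t in('case','hinge_axis','lip','vee_seat','roller_center','bottle','jar'):
        print(t,[(np.round(d['at'],4),round(d['score'],2)) for d in models.mark_of(t,c)])
print(telemetry.current_tool_rot(),telemetry.current_t())
E
```

```text
pics
top {'fx': 485.7031200324773, 'fy': 485.7031200324773, 'cx': 314.9436375340871, 'cy': 199.90657036883243, 'D': array([-0.0418,  0.    ,  0.    ,  0.    ,  0.    ]), 'position': array([0.1719, 0.0274, 1.8519]), 'orientation': array([ 0.0656, -0.6966,  0.7116, -0.0645])}
case [(array([ 0.4922, -0.3496,  0.003 ]), 0.94)]
hinge_axis [(array([ 0.4677, -0.4233,  0.0782]), 0.81), (array([ 0.3651,  0.4719, -0.0026]), 0.55)]
lip [(array([ 0.5125, -0.2561,  0.0796]), 0.93)]
vee_seat []
roller_center [(array([0.5023, 0.4635, 0.0175]), 0.7), (array([0.449 , 0.3231, 0.0152]), 0.46)]
bottle [(array([ 0.3654,  0.4747, -0.0017]), 0.48)]
jar [(array([ 0.6517, -0.1658,  0.0016]), 0.69)]
side {'fx': 452.43251719898353, 'fy': 452.43251719898353, 'cx': 319.41791548479523, 'cy': 197.71655947414604, 'D': array([-0.0615,  0.    ,  0.    ,  0.    ,  0.    ]), 'position': array([-0.038 ,  1.2293,  0.8571]), 'orientation': array([ 0.1088, -0.1758,  0.8489, -0.4864])}
case [(array([ 0.4878, -0.3483,  0.0003]), 0.83)]
hinge_axis []
lip [(array([ 0.5178, -0.259 ,  0.0798]), 0.69)]
vee_seat []
roller_center [(array([0.4519, 0.3248, 0.0142]), 0.93), (array([0.4993, 0.4639, 0.0141]), 0.66)]
bottle [(array([ 0.3638,  0.4693, -0.0028]), 0.77)]
jar [(array([ 0.6463, -0.1638, -0.0009]), 0.68)]
[0.     0.1553 0.9879 0.0001] 0.8
```

View pics/top.png

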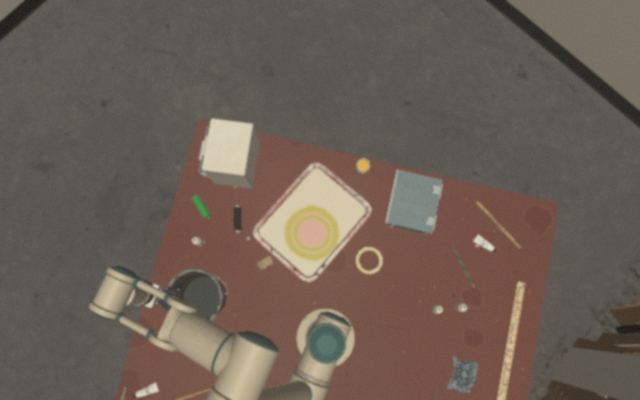

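View pics/side.png

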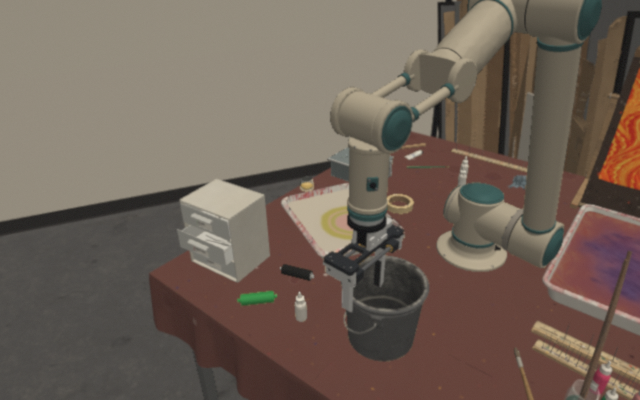

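The top view shows the case at px (415,202) with its lip towards the tray. The black roller is at (238,218), and the green look-alike at (201,207) is to be left alone. The bottle is at (197,241) and the jar at (363,165). The side view agrees. Next I'll refine the yaws.

```bash
cat >> look.py <<'E'
from scipy.spatial.transform import Rotation as R
def to_plane(px, cam, z):
    c=vision.get_calibration(cam)
    K=np.array([[c['fx'],0,c['cx']],[0,c['fy'],c['cy']],[0,0,1]])
    u=cv2.undistortPoints(np.float64(px).reshape(-1,1,2),K,c['D']).reshape(-1,2)
    w,x,y,zz=c['orientation']
    d=R.from_quat([x,y,zz,w]).apply(np.c_[u,np.ones(len(u))])
    p=c['position']
    return p+d*((z-p[2])/d[:,2])[:,None]
def rect(mask,cam,z):
    cs,_=cv2.findContours(mask.astype(np.uint8),cv2.RETR_EXTERNAL,cv2.CHAIN_APPROX_NONE)
    P=to_plane(max(cs,key=cv2.contourArea)[:,0],cam,z)[:,:2]
    return cv2.minAreaRect(P.astype(np.float32)*1000)
def quat(xt,zt):
    "tool orientation [w,x,y,z] from tool x (approx.) and z axes"
    z=np.array(zt,float);z/=np.linalg.norm(z)
    x=np.array(xt,float);x-=z*(x@z);x/=np.linalg.norm(x)
    q=R.from_matrix(np.c_[x,np.cross(z,x),z]).as_quat()
    return q[[3,0,1,2]]
E
python3 - <<'E'
from look import *
for c in('top','side'):
    snap(c)
    for t,z in(('lid',.086),('case',.086),('roller_center',.016)):
        for d in models.regions_of(t,c):
            m=d['pixels']; v,u=np.nonzero(m)
            print(c,t,round(d['score'],2),m.sum(),(u.mean(),v.mean()),rect(m,c,z) )
            if t=='roller_center':
                P=to_plane(np.c_[u,v],c,z)[:,:2]; q=P-P.mean(0); a=np.linalg.svd(q,full_matrices=False)[2][0]
                print('   ',P.mean(0),np.degrees(np.arctan2(a[1],a[0])),np.ptp(q@a))
E
```

```text
top lid 0.58 2563 (np.float64(413.9044088958252), np.float64(200.81193913382754)) ((490.9036560058594, -340.9637451171875), (180.32545471191406, 205.5955352783203), 75.12617492675781)
top case 0.59 2717 (np.float64(413.45528156054473), np.float64(201.90798675009202)) ((486.1192321777344, -338.64959716796875), (180.43426513671875, 218.88087463378906), 75.61498260498047)
top roller_center 0.55 215 (np.float64(237.21395348837208), np.float64(217.51627906976745)) ((450.2447814941406, 326.3668212890625), (101.0192642211914, 35.15971374511719), 3.6940035820007324)
    [0.4519 0.3255] -175.16798738171286 0.10103842704733779
top roller_center 0.5 196 (np.float64(200.77551020408163), np.float64(205.06632653061226)) ((502.3343505859375, 464.8799743652344), (100.32476043701172, 33.84664535522461), 34.00099563598633)
    [0.5033 0.4666] -146.42730273344316 0.10032312517384946
top roller_center 0.27 2695 (np.float64(413.6500927643785), np.float64(202.16808905380333)) ((498.44097900390625, -353.0514221191406), (186.97061157226562, 224.7910919189453), 75.1777114868164)
    [ 0.4973 -0.3526] 163.142
[... 202 characters left out ...]
01007080078)
side case 0.75 610 (np.float64(345.94754098360653), np.float64(164.17049180327868)) ((555.9227905273438, -256.784423828125), (87.25177001953125, 295.23846435546875), 20.70948028564453)
side roller_center 0.94 456 (np.float64(256.7456140350877), np.float64(297.85087719298247)) ((496.6636657714844, 466.5095520019531), (105.36778259277344, 50.781734466552734), 33.50296401977539)
    [0.4959 0.4672] 33.0651715696287 0.1052969578651919
side roller_center 0.67 352 (np.float64(296.20454545454544), np.float64(271.7698863636364)) ((447.1900939941406, 327.1219787597656), (104.02953338623047, 46.949649810791016), 3.345559597015381)
    [0.4468 0.3273] 179.88363129752926 0.10477570953723386
```

```bash
cat >> look.py <<'E'
C=np.array([.489,-.350]); YAW=np.radians(-104.9)
cx=np.array([np.cos(YAW),np.sin(YAW),0]); cy=np.array([-cx[1],cx[0],0]); ez=np.array([0,0,1.])
def W(x,y,z): return np.r_[C,0]+cx*x+cy*y+ez*z
def lid_pose(th,phi,rho=.165,extra=0.,s=1):
    d=.176-rho; a=phi-th
    gap=.008*np.cos(a) if a<0 else (.008+d*np.sin(a))/np.cos(a)
    gap+=extra
    x=.079-rho*np.cos(th)-gap*np.sin(th); z=.08+rho*np.sin(th)-gap*np.cos(th)
    f=np.cos(phi)*cx-np.sin(phi)*ez
    return W(x,0,z)-.025*f, quat(s*(np.sin(phi)*cx+np.cos(phi)*ez),f)
E
python3 - <<'E'
from look import *
print(r.nose_length)
for s in(1,-1):
  for ph in(25,35,45):
    print(s,ph)
    for th in(0,.4,.8,1.2,1.6,1.9):
        p,q=lid_pose(th,np.radians(ph),s=s); print(th,p,inverse_kinematics(p,q))
E
```

```text
0.025
1 25
0 [ 0.5169 -0.245   0.0766] [ 0.0429  0.7074  1.7973 -1.0742  1.3909 -2.1858]
0.4 [ 0.5144 -0.2544  0.1471] [ 0.0276  0.6029  1.7676 -1.0671  1.4466 -2.3097]
0.8 [ 0.5055 -0.2882  0.2037] [-0.0286  0.5153  1.7528 -1.0924  1.4586 -2.4202]
1.2 [ 0.4913 -0.3415  0.2423] [-0.1211  0.4494  1.7531 -1.1375  1.422  -2.5119]
1.6 [ 0.4741 -0.406   0.2556] None
1.9 [ 0.461  -0.4552  0.247 ] None
1 35
0 [ 0.5164 -0.2471  0.0769] [-0.0145  0.6093  1.799  -0.981   1.2735 -2.3172]
0.4 [ 0.5141 -0.2557  0.1489] [-0.0291  0.5103  1.7495 -0.9569  1.349  -2.45  ]
0.8 [ 0.505  -0.29    0.2072] [-0.0882  0.4291  1.715  -0.966   1.3762 -2.5749]
1.2 [ 0.4909 -0.3428  0.2457] [-0.1822  0.3721  1.6981 -0.9917  1.3503 -2.6836]
1.6 [ 0.4738 -0.407   0.2594] None
1.9 [ 0.4608 -0.4561  0.2512] None
1 45
0 [ 0.5157 -0.2498  0.0754] [-0.0915  0.5251  1.7962 -0.8617  1.1642 -2.4735]
0.4 [ 0.5136 -0.2575  0.1499] [-0.1049  0.4316  1.7274 -0.8223  1.2645 -2.6101]
0.8 [ 0.5043 -0.2926  0.2105] None
1.2 [ 0.4904 -0.3449  0.2488] None
1.6 [ 0.4734 -0.4086  0.2628] None
1.9 [ 0.4604 -0.4576  0.255 ] None
-1 25
[... 656 characters left out ...]
.2457] [-0.1822  0.3721  1.6981 -0.9917  1.3503  0.458 ]
1.6 [ 0.4738 -0.407   0.2594] [-0.2998  0.3462  1.7008 -1.027   1.2746  0.3805]
1.9 [ 0.4608 -0.4561  0.2512] [-0.3904  0.3515  1.7159 -1.0615  1.1951  0.3567]
-1 45
0 [ 0.5157 -0.2498  0.0754] [-0.0915  0.5251  1.7962 -0.8617  1.1642  0.6681]
0.4 [ 0.5136 -0.2575  0.1499] [-0.1049  0.4316  1.7274 -0.8223  1.2645  0.5315]
0.8 [ 0.5043 -0.2926  0.2105] [-0.1677  0.3584  1.6724 -0.8158  1.3125  0.3954]
1.2 [ 0.4904 -0.3449  0.2488] [-0.263   0.3126  1.638  -0.8229  1.3035  0.2732]
1.6 [ 0.4734 -0.4086  0.2628] [-0.3805  0.2958  1.6258 -0.8356  1.2421  0.1733]
1.9 [ 0.4604 -0.4576  0.255 ] [-0.4699  0.3049  1.6331 -0.8504  1.1687  0.1268]
```

```bash
python3 - <<'E'
from look import *
ph=np.radians(35)
gripper_to(0.0,10)
p0=telemetry.current_ee_pos(); r.move_l(np.array(p0)+[0,0,.12],vel=.3)
p,q=lid_pose(0,ph,extra=.010,s=-1)
r.move_to(p-.05*cx+.12*ez,q); print(telemetry.current_t())
r.move_l(p-.045*cx,vel=.15)
print('tip z',p[2]-.025*np.sin(ph)); 
print(r.move_l(p,vel=.06,guard=6),telemetry.current_ee_pos()-p,telemetry.current_wrist_force(),telemetry.current_t())
snap('side','s2');snap('top')
im=cv2.imread('pics/s2.png')[80:240,240:480]; cv2.imwrite('pics/s2c.png',cv2.resize(im,None,fx=3.3,fy=3.3,interpolation=2))
E
```

```text
6.075
tip z 0.052531520369601556
False [ 0.0001  0.     -0.0001] [-0.9406  0.0598  0.0461] 7.925
```

View pics/s2c.png

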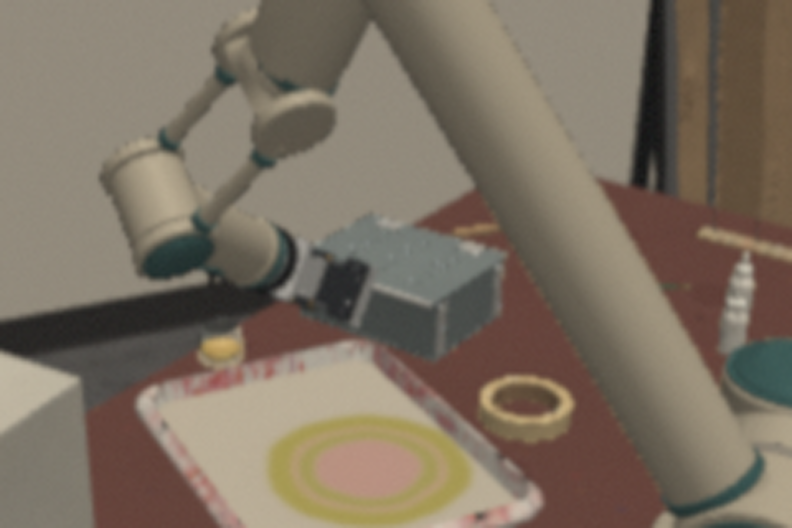

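The crop shows the hand at the lip (crop px ~(340,290)), low and in front of the case, with the lid still shut. Now I'll lift a little and check the force.

```bash
python3 - <<'E'
from look import *
f0=np.array(telemetry.current_wrist_force())
for th in(0,.1,.2):
    ph=np.radians(35)
    p,q=lid_pose(th,ph,s=-1)
    g=r.move_l(p,q,vel=.05,guard=12); r.hold(.1)
    print(th,g,np.array(telemetry.current_wrist_force())-f0,telemetry.current_t())
    if g: break
E
```

```text
0 False [ 2.2651  0.2469 -1.1322] 8.475
0.1 False [ 1.5451 -1.3824 -0.91  ] 9.1
0.2 False [ 0.9689 -0.4545  0.1565] 9.7167
```

```bash
python3 - <<'E'
from look import *
ph=np.radians(35)
p,q=lid_pose(.4,ph,s=-1)
print(r.move_l(p,q,vel=.05,guard=12)); r.hold(.1)
print([np.array(telemetry.current_wrist_force()) for _ in range(3)],telemetry.current_t())
snap('side','s3')
for d in models.mark_of('lip','side'): print(d, W(.079-.176*np.cos(.4),0,.08+.176*np.sin(.4)))
im=cv2.imread('pics/s3.png')[80:240,240:480]; cv2.imwrite('pics/s3c.png',cv2.resize(im,None,fx=3.3,fy=3.3,interpolation=2))
E
```

```text
False
[array([-1.2811,  0.1221,  0.305 ]), array([-1.2811,  0.1221,  0.305 ]), array([-1.2811,  0.1221,  0.305 ])] 10.6833
{'at': [0.5175, -0.258, 0.0774], 'score': 0.89} [ 0.5104 -0.2697  0.1485]
```

View pics/s3c.png

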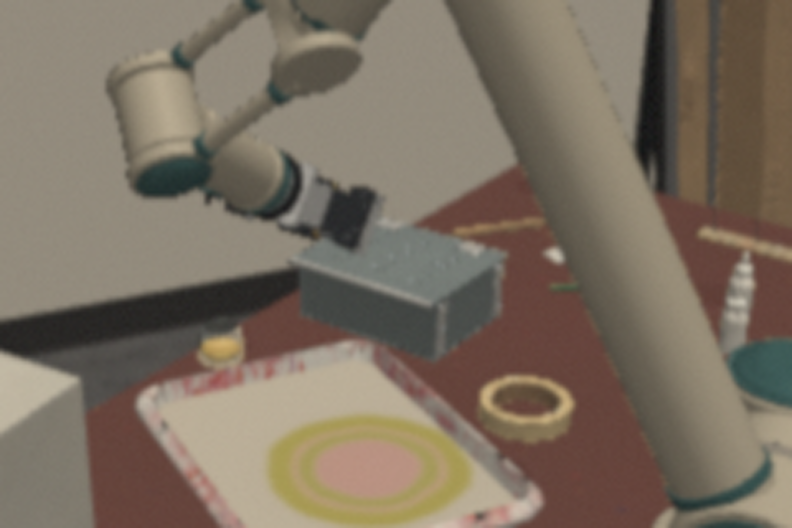

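The lid is still shut: the finger slid up past the lip. I'll retry with a flatter hand, inserting until the tip touches the front wall.

```bash
cat >> look.py <<'E'
def tip_pose(x,z,phi):
    "fingertip (axis point) at case x,z, tilt phi below horizontal"
    f=np.cos(phi)*cx-np.sin(phi)*ez
    return W(x,0,z)-.025*f, quat(-(np.sin(phi)*cx+np.cos(phi)*ez),f)
E
python3 - <<'E'
from look import *
for d in(15,18,20,22,25): print(d,[inverse_kinematics(*tip_pose(x,z,np.radians(d))) is not None for x,z in((-.145,.06),(-.08,.06),(-.08,.1),(-.07,.14))])
ph=np.radians(22)
p,q=tip_pose(-.155,.16,ph)
r.move_l(np.array(telemetry.current_ee_pos())-.06*cx,vel=.15)
r.move_l(p,q,vel=.2)
p,q=tip_pose(-.135,.056,ph); r.move_l(p,q,vel=.15)
f0=np.array(telemetry.current_wrist_force())
p,q=tip_pose(-.070,.056,ph)
g=r.move_l(p,q,vel=.05,guard=5)
x=-np.linalg.norm(telemetry.current_ee_pos()-p)-.070
print('touched',g,'tip x',x,telemetry.current_wrist_force()-f0,telemetry.current_t())
E
```

```text
15 [True, True, True, True]
18 [True, True, True, True]
20 [True, True, True, True]
22 [True, True, True, True]
25 [True, True, True, True]
touched False tip x -0.07033526659085715 [0.2414 0.8495 0.9435] 14.0167
```

```bash
python3 - <<'E'
from look import *
f0=np.array(telemetry.current_wrist_force())
p,q=tip_pose(-.050,.056,np.radians(22))
g=r.move_l(p,q,vel=.04,guard=5)
d=telemetry.current_ee_pos()-p
print('touched',g,'tip x',-.05+d@cx,d,telemetry.current_wrist_force()-f0,telemetry.current_t())
snap('side','s4')
im=cv2.imread('pics/s4.png')[80:240,240:480]; cv2.imwrite('pics/s4c.png',cv2.resize(im,None,fx=3.3,fy=3.3,interpolation=2))
E
```

```text
touched True tip x -0.057552324063310095 [ 0.0023  0.0072 -0.0012] [ 0.5163  2.4004 -1.1514] 14.4083
```

View pics/s4c.png

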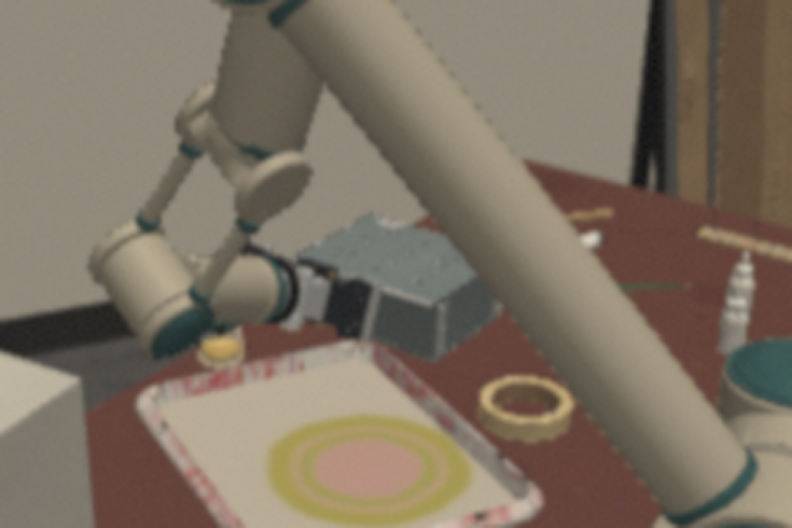

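The hand is at the lip and touching. The contact came about 17 mm deeper than nominal, so the effective tip is shorter, or the case is further back. I'll lift from here.

```bash
python3 - <<'E'
from look import *
ph=np.radians(22); f0=np.array(telemetry.current_wrist_force())
for x,z in((-.060,.056),(-.060,.075),(-.059,.095),(-.057,.115)):
    p,q=tip_pose(x,z,ph)
    g=r.move_l(p,q,vel=.05,guard=15); r.hold(.1)
    print(x,z,g,np.array(telemetry.current_wrist_force())-f0)
    if g: break
snap('side','s5'); print(telemetry.current_t())
print(models.mark_of('lip','side'))
im=cv2.imread('pics/s5.png')[80:240,240:480]; cv2.imwrite('pics/s5c.png',cv2.resize(im,None,fx=3.3,fy=3.3,interpolation=2))
E
```

```text
-0.06 0.056 False [-0.6534 -0.5919 -3.0461]
-0.06 0.075 False [-0.5857  0.0213 -1.8636]
-0.059 0.095 False [-0.6153  0.5809 -1.6772]
-0.057 0.115 False [-0.1627  0.9624 -0.8418]
16.7917
[{'at': [0.5155, -0.2663, 0.1388], 'score': 0.84}, {'at': [0.4654, -0.422, 0.0822], 'score': 0.41}]
```

View pics/s5c.png

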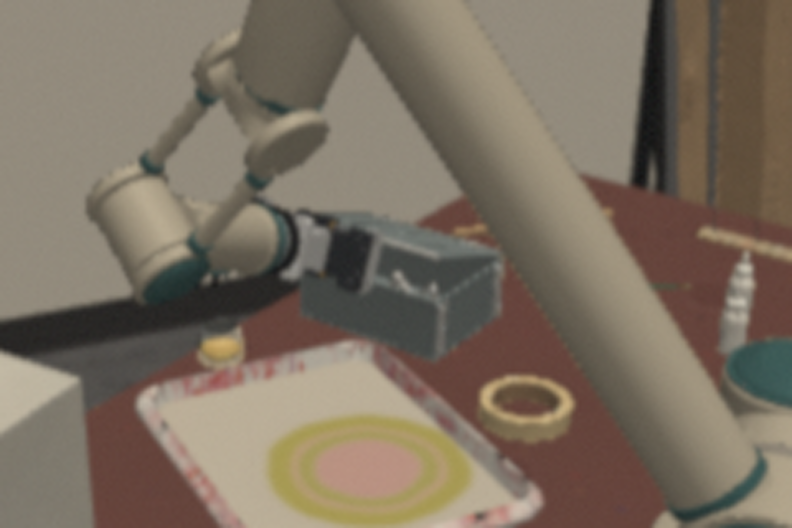

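The lid is up about 0.34 rad, with the lip mark at z=0.139 and resting on the finger, and the case model agrees. I'll continue along the arc.

```bash
python3 - <<'E'
from look import *
f0=np.array(telemetry.current_wrist_force())
ths=[.45,.65,.85,1.05,1.25,1.4,1.5,1.6,1.7,1.8,1.88]
P=[lid_pose(t,np.radians(np.interp(t,[.34,1.9],[23,45])),rho=np.interp(t,[.34,1,1.9],[.146,.15,.155]),s=-1) for t in ths]
ok=[inverse_kinematics(*p) is not None for p in P]; print(ok)
if all(ok):
    for t,(p,q) in zip(ths,P):
        g=r.move_l(p,q,vel=.06 if t<1.3 else .045,guard=15)
        print(t,g,np.array(telemetry.current_wrist_force())-f0,telemetry.current_t())
        if g: break
    snap('side','s6'); print(models.mark_of('lip','side'),W(.079-.176*np.cos(1.88),0,.08+.176*np.sin(1.88)))
    cv2.imwrite('pics/s6c.png',cv2.resize(cv2.imread('pics/s6.png')[80:240,240:480],None,fx=3.3,fy=3.3,interpolation=2))
E
```

```text
[True, True, True, True, True, True, True, True, True, True, True]
0.45 False [ 0.4148 -0.0676  0.1482] 17.3667
0.65 False [ 0.2292 -1.7567  0.9339] 18.0333
0.85 False [ 0.0445 -0.4186  1.4294] 18.7083
1.05 False [ 0.2642 -0.9625  1.1911] 19.3833
1.25 False [ 0.3636 -2.0276  3.3188] 20.0667
1.4 False [ 0.8896 -1.4819  3.7272] 20.75
1.5 False [ 0.2866 -1.7781  3.3875] 21.2583
1.6 False [ 0.6894 -2.0281  2.3542] 21.7667
1.7 False [ 0.1164 -3.3923  1.0426] 22.275
1.8 False [ 0.2019 -2.5665  1.5901] 22.7917
1.88 False [-0.7146 -2.6014  0.8494] 23.2333
[{'at': [0.4573, -0.4919, 0.2444], 'score': 0.89}] [ 0.4549 -0.4781  0.2477]
```

View pics/s6c.png

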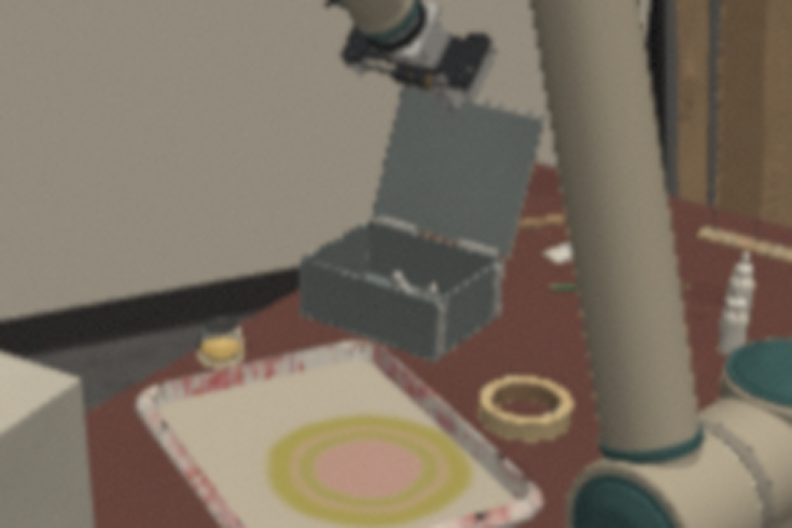

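The lid stands open at about 1.95 rad (lip z 0.244) with the hand at crop px (420,60). I'll retract, then fetch the roller.

```bash
python3 - <<'E'
from look import *
p=np.array(telemetry.current_ee_pos()); 
r.move_l(p-.10*cx+.08*ez,vel=.2)
gripper_to(.065,20)
a=np.radians(3.5); ax=np.array([np.cos(a),np.sin(a),0])
g=np.array([.450,.325,.029])
best=None
for s in(1,-1):
    q=quat(s*ax,[0,0,-1])
    j=inverse_kinematics(g+[0,0,.15],q); print(s,j)
    for s2 in(1,-1): print('  place',s2,inverse_kinematics(W(0,0,.2),quat(s2*cx,[0,0,-1])))
    if j is not None and (best is None or abs(j[5])<abs(best[1][5])): best=(q,j)
q=best[0]
r.move_to(g+[0,0,.15],q)
snap('top')
for t in('roller_center','vee_seat','case'): print(t,[(np.round(d['at'],4),round(d['score'],2)) for d in models.mark_of(t,'top')],W(0,0,.039))
snap('side')
for t in('roller_center','vee_seat'): print(t,[(np.round(d['at'],4),round(d['score'],2)) for d in models.mark_of(t,'side')])
print(telemetry.current_t())
E
```

```text
1 [ 0.5001  0.2633  1.5941 -0.      1.2842  2.0098]
  place 1 [-0.7369  0.3194  1.4589 -0.      1.3634  2.6648]
  place -1 [-0.7369  0.3194  1.4589 -0.      1.3634 -0.4768]
-1 [ 0.5001  0.2633  1.5941 -0.      1.2842 -1.1318]
  place 1 [-0.7369  0.3194  1.4589 -0.      1.3634  2.6648]
  place -1 [-0.7369  0.3194  1.4589 -0.      1.3634 -0.4768]
roller_center [(array([ 0.4905, -0.3505,  0.0052]), 0.69), (array([0.4478, 0.322 , 0.0175]), 0.4)] [ 0.489 -0.35   0.039]
vee_seat [(array([ 0.4865, -0.347 ,  0.0391]), 0.84)] [ 0.489 -0.35   0.039]
case [(array([ 0.4902, -0.3502,  0.0037]), 0.79)] [ 0.489 -0.35   0.039]
roller_center [(array([0.4502, 0.3228, 0.017 ]), 0.87), (array([0.498 , 0.4608, 0.0124]), 0.87)]
vee_seat [(array([ 0.4866, -0.3472,  0.0425]), 0.72), (array([ 0.4693, -0.4242,  0.0806]), 0.29)]
27.9917
```

```bash
python3 - <<'E'
from look import *
g=np.array([.4495,.324,.029])
r.move_l(g+[0,0,.05],vel=.2)
print(r.move_l(g,vel=.08,guard=6),telemetry.current_ee_pos())
gripper_to(0.0,20); print('open',telemetry.current_opening(),telemetry.current_finger_force())
r.move_l(g+[0,0,.21],vel=.15); r.hold(.2)
print('open',telemetry.current_opening(),telemetry.current_finger_force(),telemetry.current_wrist_force())
q=quat(-cx,[0,0,-1])
V=np.array([.4875,-.3485])
r.move_to(np.r_[V,.22],q); r.hold(.2); print(telemetry.current_t(),telemetry.current_wrist_force(),telemetry.current_torque())
snap('side','s7');snap('top','t7')
a=cv2.imread('pics/s7.png')[80:240,240:480];b=cv2.imread('pics/t7.png')[140:260,350:470]
cv2.imwrite('pics/p7.png',np.hstack([cv2.resize(a,(480,320),interpolation=2),cv2.resize(b,(320,320),interpolation=2)]))
print([(np.round(d['at'],4),round(d['score'],2)) for d in models.mark_of('roller_center','side')])
E
```

```text
False [0.4499 0.3242 0.0294]
open 0.0006351013974119666 12.59878221899271
open 0.0006212356760199056 0.0 [-1.0619  0.6822  0.2091]
34.9417 [ 0.2996  0.4079 -0.051 ] [-0.0972  0.1234 -0.0156]
[(array([0.4992, 0.4655, 0.0143]), 0.91), (array([0.453 , 0.3255, 0.0189]), 0.67)]
```

View pics/p7.png

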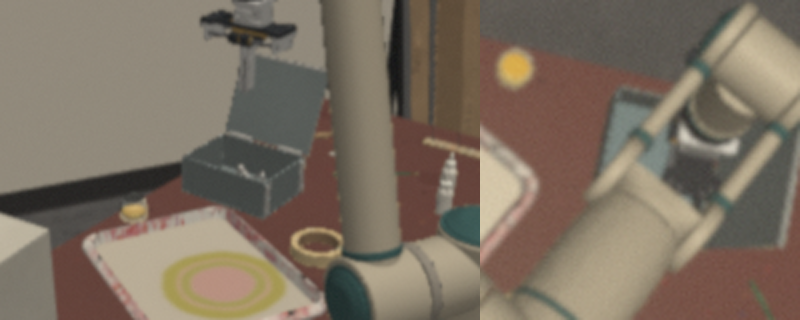

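The gripper is empty and the roller still lies at (0.453,0.3255): it closed above the roller. This matches tips that are effectively about 17 mm short. I'll go back and find the table by touch.

```bash
python3 - <<'E'
from look import *
g=np.array([.4505,.3245,.029]); a=np.radians(3.5)
gripper_to(.07,20)
r.move_to(g+[0,0,.15],quat([-np.cos(a),-np.sin(a),0],[0,0,-1]))
r.move_l(g,vel=.2)
t=r.move_l(g+[0,0,-.028],vel=.03,guard=5)
p=np.array(telemetry.current_ee_pos()); print(t,p,telemetry.current_wrist_force(),telemetry.current_t())
r.move_l(p+[0,0,.003] if t else p,vel=.05)
snap('side','s8')
cv2.imwrite('pics/s8c.png',cv2.resize(cv2.imread('pics/s8.png')[190:320,220:400],None,fx=4,fy=4,interpolation=2))
E
```

```text
True [0.4501 0.3243 0.0018] [-0.9177 -0.6716  3.766 ] 40.4
```

View pics/s8c.png

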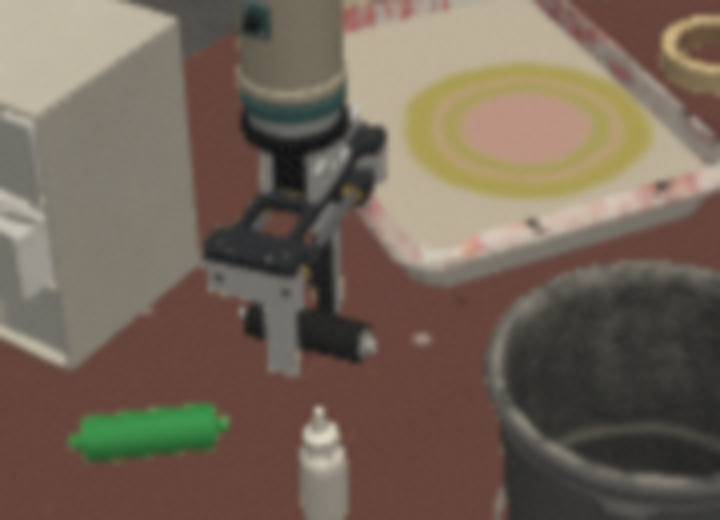

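The fingers straddle the roller (crop px (310,330)). Table contact at TCP z=0.002 confirms the tips are about 23 mm shorter than stated. I'll close here and account for that.

```bash
python3 - <<'E'
from look import *
p=np.array(telemetry.current_ee_pos())
gripper_to(0.0,20); print(p,'open',telemetry.current_opening(),telemetry.current_finger_force())
if telemetry.current_opening()>.02:
    r.move_l(p+[0,0,.21],vel=.18); r.hold(.1)
    print('open',telemetry.current_opening(),telemetry.current_finger_force(),telemetry.current_wrist_force())
    q=quat(-cx,[0,0,-1]); V=np.array([.4875,-.3485])
    r.move_to(np.r_[V,.20],q); r.move_l(np.r_[V,.13],vel=.15); r.hold(.1)
    print(telemetry.current_opening(),telemetry.current_wrist_force())
    for c in('side','top'):
        snap(c); print([(np.round(d['at'],4),round(d['score'],2)) for d in models.mark_of('roller_center',c)+models.mark_of('vee_seat',c)])
print(telemetry.current_t())
E
```

```text
[0.4501 0.3243 0.0047] open 0.03169006243086161 19.94880348443985
open 0.0317816357171004 19.95083838701248 [ 0.9467  0.725  -2.1895]
0.03151695539627262 [ 0.5469  0.6945 -2.4703]
[(array([0.4954, 0.4607, 0.015 ]), 0.75), (array([ 0.4904, -0.3482,  0.1429]), 0.69), (array([ 0.4884, -0.351 ,  0.0428]), 0.71), (array([ 0.4526, -0.489 ,  0.2461]), 0.62)]
[(array([0.5015, 0.4652, 0.0211]), 0.52), (array([ 0.4854, -0.3517,  0.1433]), 0.47), (array([ 0.4902, -0.3462,  0.0403]), 0.96)]
46.2167
```

```bash
python3 - <<'E'
from look import *
V=np.array([.4882,-.349])
r.move_l(np.r_[V,.045],vel=.12)
g=r.move_l(np.r_[V,.022],vel=.025,guard=3)
print(g,telemetry.current_ee_pos(),telemetry.current_wrist_force(),telemetry.current_torque(),telemetry.current_t())
r.hold(.1)
E
```

```text
True [ 0.4884 -0.3489  0.0275] [ 0.5563 -0.3862  2.1948] [-0.1067 -0.143   0.0891] 47.75
```

Contact came at 0.0275 (expected 0.028), so the roller is seated. I'll release and withdraw.

```bash
python3 - <<'E'
from look import *
gripper_to(.036,5); gripper_to(.06)
p=np.array(telemetry.current_ee_pos())
r.move_l(p+[0,0,.03],vel=.06); r.move_l(p+[0,0,.19],vel=.15)
r.move_to([.40,0.1,.30],quat([-1,0,0],[0,0,-1])); print(telemetry.current_t())
snap('side','s9');snap('top','t9')
for c in('side','top'):
    for t in('roller_center','lip','bottle','jar'): print(c,t,[(np.round(d['at'],4),round(d['score'],2)) for d in models.mark_of(t,c)])
a=cv2.imread('pics/s9.png')[90:210,280:460];b=cv2.imread('pics/t9.png')[150:250,360:460]
cv2.imwrite('pics/p9.png',np.hstack([cv2.resize(a,(480,320),interpolation=2),cv2.resize(b,(320,320),interpolation=2)]))
E
```

```text
52.3083
side roller_center [(array([0.4968, 0.4638, 0.0127]), 0.79), (array([ 0.4933, -0.3478,  0.0413]), 0.44)]
side lip [(array([ 0.4556, -0.491 ,  0.2444]), 0.56)]
side bottle [(array([ 0.3648,  0.4682, -0.0004]), 0.5)]
side jar [(array([ 0.6507, -0.1641, -0.0006]), 0.66)]
top roller_center [(array([ 0.3638,  0.4717, -0.0017]), 0.66), (array([ 0.4882, -0.3478,  0.0405]), 0.51), (array([0.5048, 0.4627, 0.0179]), 0.5)]
top lip [(array([ 0.4491, -0.4893,  0.2405]), 0.92)]
top bottle [(array([ 0.3667,  0.4716, -0.0012]), 0.42)]
top jar [(array([ 0.6489, -0.164 ,  0.0045]), 0.46)]
```

View pics/p9.png

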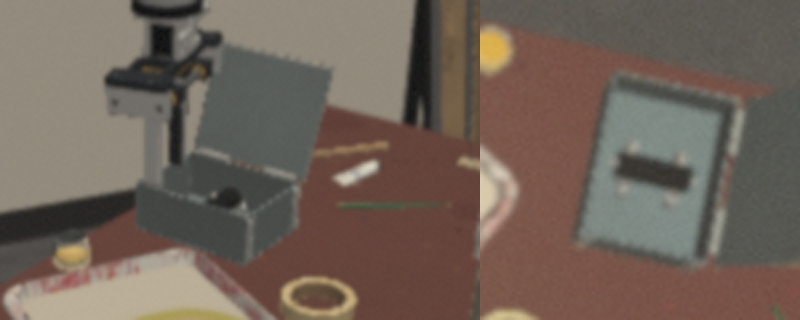

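The top crop shows the roller centred and square between the four vee tips at (653,172), at height about 0.040 m. The lid stands open, and the bottle and jar have not moved.

```bash
python3 -c "
from look import *
print(r.sign_off())"
```

```text
the job is handed in; nothing more can be done
None
```

The job is handed in at about 52 s of the 72 s allowed: the lid leans open at its stop, the roller lies at the bottom of the vee cradle, and the bottle and jar are where they were; the first lift at the lip and the first grasp missed without moving anything and were redone.

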